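Wedge a spring clip off a spindle

TASK

Take the wedge tool out of its wooden block, lay its flat back against the upright spindle and, keeping it pressed lightly there, slide it down inside the spring clip's bridge until the taper eases the clip off and it drops into the catch tray; never press hard. Keep the gripper off the clip and leave the other things alone. Then stand the wedge fully home in its block again and let go.

Things in the scene. Friction and masses are not known exactly. Their poses are not given: they have to be found in the camera images.
- stand: fixed grey catch tray, rim 20 mm high, floor 4 mm thick, with a boss and an upright spindle. Origin: on the spindle's axis at bench height; z up. The clip comes off towards -x. Tray: x -80 to +50, y -55 to +55 mm. Boss under the clip: x -13 to +18, y -17 to +17 mm, 50 mm high, with a slot for the wedge in front of the spindle (14 mm wide in y, x below -9 mm), free down to the tray's floor
- rod_top (a point): centre of the top end of the round steel spindle (18 mm diameter, rigid), 84 mm above the bench; axes as stand. Its surface and the clip must not be marred: keep the wedge's force on either below 20 N; the clip's own spring already presses the wedge on the spindle with up to 12 N
- clip_mid (a point): U-shaped steel spring clip, strip 12 mm high, 40 g, snapped on the spindle, standing on the boss (underside 50 mm above the bench). The point is half-way up, 5 mm in -x from the spindle's axis. x: from the closed side (bridge) to the open end; the clip may be turned a few degrees about the spindle. Two sprung arms (24 to 28 mm over all) run along x past the spindle and grip behind it
- clip_gap (a point): centre of the gap between spindle and bridge at its narrowest, 55 mm above the bench, 10.7 mm in -x from the spindle's axis; axes as clip_mid. It is 3.5 mm wide in x, free over 14 mm in y. Above it the bridge flares out at 34 deg from upright, up to 66 mm: a funnel. Pushed 5 to 9 mm in -x (5 to 10 N) the arms spread and let go, and the clip drops into the tray; the wedge needs 4 to 15 N downwards
- wedge_handle (a point): centre of the wedge tool's wooden handle, the place to grasp: a square bar 22 x 22 mm, 62 mm tall. Tool mass about 155 g. It stands tip down in the wooden block. z up, along the tool; x: the way the blade's flat back faces, so in use the tool's x points as the clip's x, the back lying on the spindle. The blade's tip is 92 mm below this point
- wedge_guard (a point): centre of the underside of the tool's steel guard plate (46 x 30 x 5 mm), 36 mm below the handle's centre; axes as wedge_handle. The blade goes 56 mm down from it, 10 mm wide (y). It is clamped in a slot: its flat back lies 7.5 mm in +x from here, give or take 5 mm, different each time. From the back it is 1.8 mm thick at the tip, 0.4 mm more per mm up to 15 mm at 33 mm, then constant
- pocket_mouth (a point): centre of the pocket's mouth in the top of the fixed wooden block (68 x 54 mm, 64 mm high); z up. Pocket 34 mm (x) by 18 mm (y), 61 mm deep. The tool is home when its guard rests on the block (handle's centre 100 mm above the bench), its axis within a few mm of the pocket's and its yaw about that of the block
- spanner: bystander: combination spanner, 175 mm, lying on the bench; origin at the centre of its underside
- ball_bearing: bystander: ball bearing, 52 mm, 15 mm high; origin at the centre of its underside
- tape_measure: bystander: tape measure, 38 x 84 x 64 mm; origin at the centre of its underside
- pliers: bystander: pliers, 60 x 193 x 14 mm; origin at the centre of its underside
- mug: bystander: mug, 82 x 117 x 91 mm; origin at the centre of its underside
- flashlight: bystander: flashlight standing on its head, 44 x 44 x 134 mm; origin at the centre of its underside

How it is judged:
On the way, in this order (a step that is already met when the one before it is completed fails the run):
1. the wedge is between the spindle and the clip's bridge, bearing on both, while the clip is still on (z of wedge_handle in the frame of clip_mid below 0.095 m and horizontal distance between wedge_handle and rod_top below 0.026 m and horizontal distance between clip_mid and rod_top below 0.0125 m and contact force between wedge and clip above 0.5 N and contact force between wedge and stand above 1 N), for 0.15 s.
2. the clip is off the spindle and down in the tray (height (world z) of clip_mid below 0.035 m and horizontal distance between clip_mid and rod_top above 0.015 m), for 0.2 s.
At the end, for the whole second after the job is handed in: the clip lies at rest inside the catch tray, off the spindle (its middle less than 35 mm above the bench); the wedge stands upright (within 0.1 rad) and at rest in the pocket of its block, guard on the block (handle's centre 95 to 105 mm above the bench) (height (world z) of clip_mid below 0.035 m and x of clip_mid in the frame of stand between -0.076 and 0.046 m and y of clip_mid in the frame of stand between -0.051 and 0.051 m and height (world z) of wedge_handle between 0.095 and 0.105 m and horizontal distance between wedge_handle and pocket_mouth below 0.015 m and angle between wedge_handle's own z axis and vertical below 0.1 rad and linear speed of each of wedge, clip below 0.02 m/s); the robot touches nothing.
It fails at once if the wedge is pressed on the spindle or its stand with more than 22 N (contact force between wedge and stand above 22 N).
It fails at once if the wedge is pressed on the clip with more than 22 N (contact force between wedge and clip above 22 N).
It fails at once if the wedge pushes on the clip (over 3 N) while its back does not bear on the spindle (under 0.5 N) (contact force between wedge and clip above 3 N and contact force between wedge and stand below 0.5 N).
It fails at once if the gripper or arm touches the clip (contact force between any of the fingers, the arm and clip above 0.5 N).
It fails at once if a bystander is shifted by more than 25 mm (distance of any of spanner, ball_bearing, tape_measure, pliers, mug, flashlight from where it was at the start of the episode above 0.025 m).
It also fails if it takes over 64 s, if anything falls off the work surface, if the arm or the gripper's body presses on something with over 40 N, if the wrist force passes 120 N, or if a joint passes its speed limit or range.

ROBOT

A 6-joint arm with a two-finger parallel gripper is mounted at the origin on a cart in front of the work surface, level with it; the furniture and walls round the work are solid. World frame = base frame: x ahead of the robot, y to its left, z up, the work surface at z = 0. Lengths are in m, angles in rad, forces in N, time in s.
With the tool pointing down it reaches from about 0.35 to 0.875 m from the base axis. Payload 15.5 kg.
Tool frame: the origin (TCP) lies midway between the tips of the shut fingers; the grasp point (between the pads) lies 19 mm behind it; z points along the fingers, y is the line along which they close (so a half turn about z gives the same grasp; the last joint's range is limited). The gripper opens to 85 mm and grips with 20 to 120 N. Pads are 22 mm wide; open, the fingers measure 114 mm over their backs; the gripper's body (76 mm by 85 mm) begins 54 mm behind the grasp point. The pads swing forward as they close: fully open they stand 13 mm farther back than shut.
Start: joints at [-1.222, 0.494, 1.345, -0, 1.302, -0.096], TCP at [0.269, -0.564, 0.231] pointing down, gripper open.
Joint ranges: [-2.91, 2.91], [-0.82, 2.16], [0.22, 2.67], [-1.22, 4.37], [0.12, 2.79], [-3.08, 3.08]. Speed limits (rad/s): [1.89, 1.89, 2.57, 3.01, 3.01, 3.01].

INTERFACE

Orientations are given as a unit quaternion [x, y, z, w].
In Python, from plant import * gives the robot as it stands.
- The arm moves only by the tool arm_command, never from a script. Its argument "motion" is a list of rows, each an object with "travel": the shift along the tool's x, y, z in m, a list of three; "spin": the turn about the tool's z in rad; "fingers": the closure, from 0 (fully open) to 1 (shut). In form: [{"travel": [dx, dy, dz], "spin": spin, "fingers": fingers}, ...]. A call has exactly 8 rows; each row shifts and turns the commanded pose from where the row before left it, along the tool's axes as they then stand; what a row does not reach is not made up. A row lasts 1/10 s, in which the tool goes at most 50 mm and 8.59 degrees, less where a joint would pass 70% of its speed; a pose out of reach is approached as far as the arm can. A call with a gripper value outside its range is refused whole. The fingers move at their own pace and stop on an object; "force" is the grip in N (left out, the last holds). Time passes only in rows, so rows that do not move let the fingers close, or fill a call up. It gives the time, the measured TCP pose, the force, the opening and the grip force at its end, in the units of the state.
- read_state(): the state, without advancing time (a new reading comes with each control period).
- grab_frame(name): name is "side" or "top"; returns the picture (400x640x3 uint8, red, green, blue); there is no depth.
- get_calibration(name): a dict with "fx", "fy", "cx", "cy" (pixels), "world_to_cam" (4x4, takes a point from world to camera coordinates). Camera axes: x right, y down, z forward; pixel columns grow to the right and rows downward; lengths in m; the calibration is good to about 2 mm. A picture is of the moment at which its call begins. get_calibration takes no time and is no camera call.
- close_job(): hands the job in; it is judged then, once.
The state is a dict: "t": time; "joint_positions": joint angles; "joint_vel": joint speeds; "joint_efforts": joint torques, N m; "position": TCP position; "tcp_rot": TCP orientation; "contact_force": force on the tool from outside, world axes, zero at the start; "wrist_torque": the same for the moment, N m; "finger_gap": finger opening in m; "grip_force": force on a finger pad.
Only numpy, scipy, OpenCV 4.12 (cv2) and the standard library are available. Lean on these libraries where they do the work, as an engineer would, in place of code of your own. Each camera call takes 0.05 s, during which the arm holds its last target. There are 200 camera calls.

## Working session

There is one attempt and no reset: what is moved stays moved. The work goes in short steps, Python scripts to look and compute and a tool call to move; the robot and the scene stay as the last step left them, time stands still between calls to the robot, and variables do not carry over. Pictures are saved under pics/ and viewed, at most 10 in all, crops included, and the job is handed in when it is done.

Besides the shell and the picture viewer there is one more tool, called after "Emit:" by a JSON object that holds its "api" and its "payload", one argument or row to a line. arm_command: Moves the arm, as the interface text tells. Its arguments: {"type":"object","properties":{"motion":{"type":"array","items":{"type":"object","properties":{"travel":{"type":"array","items":{"type":"number"}},"spin":{"type":"number"},"fingers":{"type":"number"}}}},"force":{"type":"number"}},"required":["motion"]}

```bash
mkdir -p pics && ls && python3 - <<'E'
from plant import *
import cv2,numpy as np
for n in("side","top"):
    im=grab_frame(n); np.save(f"pics/{n}0.npy",im); cv2.imwrite(f"pics/{n}0.png",im[:,:,::-1])
    c=get_calibration(n); print(n,c["fx"],c["fy"],c["cx"],c["cy"]); print(np.round(c["world_to_cam"],4))
s=read_state(); print(s)
E
```

```text
pics
side 516.9493689851624 516.9493689851624 317.43238041000984 188.3569845667707
[[-0.9575 -0.2877 -0.0205  0.5856]
 [-0.1691  0.6173 -0.7683  0.1479]
 [ 0.2337 -0.7322 -0.6397  1.3954]
 [ 0.      0.      0.      1.    ]]
top 417.69354444027 417.69354444027 314.2557906396922 198.07233546523184
[[ 0.0024 -0.9998  0.0189  0.0255]
 [-0.9957 -0.0041 -0.0921  0.5932]
 [ 0.0922 -0.0186 -0.9956  1.1156]
 [ 0.      0.      0.      1.    ]]
{'t': 0.1, 'joint_positions': array([-1.22147265e+00,  4.94128387e-01,  1.34603986e+00, -4.21322993e-06,
        1.30249572e+00, -9.55089013e-02]), 'joint_vel': array([ 0.00012315, -0.00057438, -0.00131823,  0.00056214, -0.00121219,
        0.00118308]), 'joint_efforts': array([ 7.75256140e-04, -8.83590961e+01, -3.84562540e+01,  2.10636023e-05,
        5.23991228e-03, -4.35193078e-05]), 'position': array([ 0.26883277, -0.56388845,  0.23076524]), 'tcp_rot': array([ 9.75367032e-01,  2.20587546e-01, -6.98113958e-05, -5.31094401e-04]), 'contact_force': array([ 0.24079484,  0.10326309, -0.56190366]), 'wrist_torque': array([-0.00931841, -0.02539563, -0.00949394]), 'grip_force': 0.0, 'finger_gap': 0.08549133865036716}
```

View pics/top0.png

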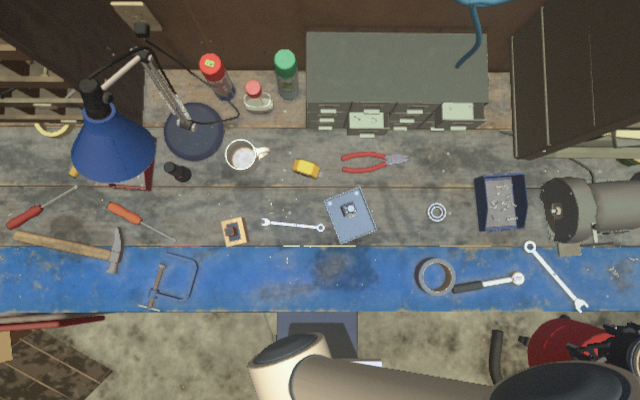

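View pics/side0.png

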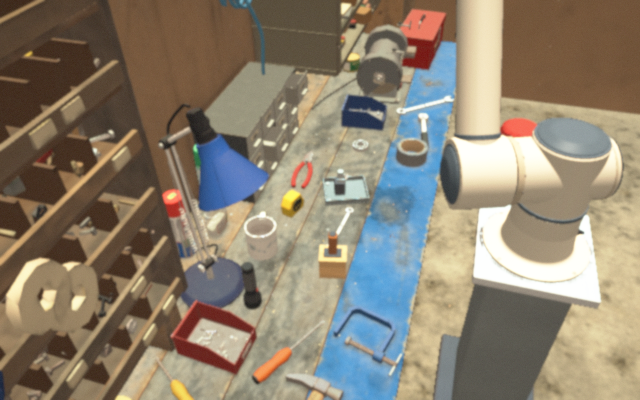

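The top view shows the block with the wedge at about (234,231) and the stand at (350,213). In the side view they are at (333,258) and (345,187). Next I'll take enlarged crops of both.

```bash
python3 - <<'E'
import cv2,numpy as np
t=np.load("pics/top0.npy")[:,:,::-1]; s=np.load("pics/side0.npy")[:,:,::-1]
r=lambda a,y,x,h,w:cv2.resize(a[y:y+h,x:x+w],None,fx=6,fy=6,interpolation=cv2.INTER_CUBIC)
# top row: top block (215..,), stand ; bottom row: side
a=np.hstack([r(t,208,214,45,45),r(t,182,320,45,60)[:, :]]); b=np.hstack([r(s,232,312,50,45),r(s,160,315,50,60)])
cv2.imwrite("pics/c1.png",np.vstack([a,b]))
E
```

```text
(no output)
```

View pics/c1.png

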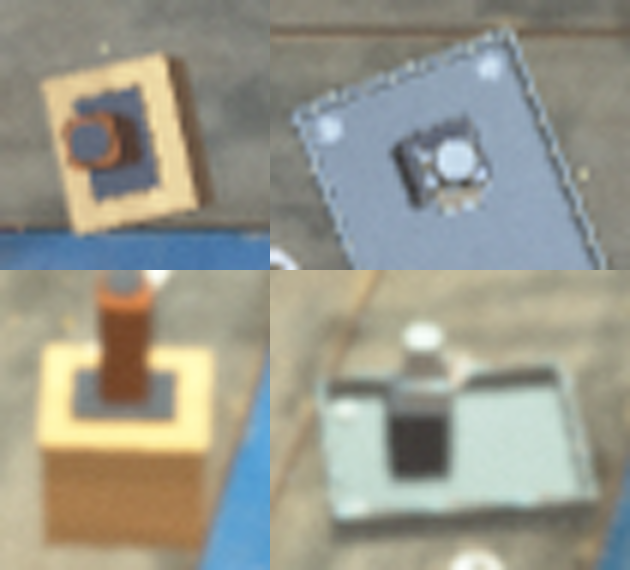

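```bash
cat > h.py <<'E'
import numpy as np,cv2
from plant import *
def ray(n,u,v,z):
    c=get_calibration(n);T=c["world_to_cam"];R=T[:3,:3];o=-R.T@T[:3,3]
    d=R.T@np.array([(u-c["cx"])/c["fx"],(v-c["cy"])/c["fy"],1]);return (o+d*(z-o[2])/d[2])[:2]
def px(n,p):
    c=get_calibration(n);q=c["world_to_cam"]@np.r_[p,1];return np.array([c["fx"]*q[0]/q[2]+c["cx"],c["fy"]*q[1]/q[2]+c["cy"]])
def save(n,im,y,x,h,w,k,f):
    cv2.imwrite(f,cv2.resize(im[y:y+h,x:x+w,::-1],None,fx=k,fy=k,interpolation=cv2.INTER_CUBIC))
E
python3 - <<'E'
from h import *
t=np.load("pics/top0.npy"); s=np.load("pics/side0.npy")
hv=cv2.cvtColor(t,cv2.COLOR_RGB2HSV)
# block top: tan
w=np.zeros(t.shape[:2],np.uint8); w[208:253,214:259]=1
m=((hv[...,0]>8)&(hv[...,0]<28)&(hv[...,1]>70)&(hv[...,2]>150)).astype(np.uint8)*w
pts=cv2.findNonZero(m); r=cv2.minAreaRect(pts)
b=cv2.boxPoints(r); B=np.array([ray("top",*p,.064) for p in b]); print("block n",len(pts),B.round(4).tolist(),B.mean(0))
for i in range(4): e=B[(i+1)%4]-B[i]; print(np.hypot(*e).round(4),np.degrees(np.arctan2(e[1],e[0])).round(1))
def tp(cx,cy,ox,oy,offx): return ((cx-offx)/6+ox-.5+.08, cy/6+oy-.5+.08)
T=lambda x,y,z:ray("top",*tp(x,y,320,182,270),z)
a=T(295,115,.02);c=T(510,35,.02);d=c-a;print("rim",a,c,np.hypot(*d),np.degrees(np.arctan2(d[1],d[0])))
a2=T(600,265,.02);d=c-a2;print("long",np.degrees(np.arctan2(d[1],d[0])))
print("rod",T(456,158,.084))
S=lambda x,y,z:ray("side",*tp(x,y,315,160,270),z)
print("rod side",S(423,337-300+30,.084) if 0 else S(423,67,.084))
print("handle top",ray("top",*tp(91,143,214,208,0),.131), "side", ray("side",*tp(125,12,312,232,0),.131))
E
```

```text
block n 329 [[0.5286, 0.2733], [0.5397, 0.2191], [0.4724, 0.2045], [0.4615, 0.2583]] [0.50057453 0.23879854]
0.0552 -78.4
0.0689 -167.7
0.0549 101.4
0.0688 12.5
rim [0.58644468 0.00118031] [ 0.62385128 -0.0979572 ] 0.10595990199418867 -69.32749001629115
long 20.939654551253042
rod [ 0.5625211  -0.06591989]
rod side [ 0.55991273 -0.06552798]
handle top [0.50025899 0.23945458] side [0.49931866 0.23798001]
```

Emit:
{"api": "arm_command", "payload": {
  "motion": [
    {"travel":[0,0,0],"spin":0.117,"fingers":0},
    {"travel":[0,0,0],"spin":0.117,"fingers":0},
    {"travel":[0.0197,-0.0368,0],"spin":0,"fingers":0},
    {"travel":[0.0197,-0.0368,0],"spin":0,"fingers":0},
    {"travel":[0.0197,-0.0368,0],"spin":0,"fingers":0},
    {"travel":[0.0197,-0.0368,0],"spin":0,"fingers":0},
    {"travel":[0.0197,-0.0368,0],"spin":0,"fingers":0},
    {"travel":[0.0197,-0.0368,0],"spin":0,"fingers":0}
  ],
  "force": 100
}}

```text
t: 0.9
position: [0.3383, -0.3218, 0.2311]
tcp_rot: [0.994, 0.105, -0.0, -0.0]
contact_force: [0.3, 0.3, 0.2]
finger_gap: 0.0854
grip_force: 0.0
```

Emit:
{"api": "arm_command", "payload": {
  "motion": [
    {"travel":[0.0197,-0.0368,0],"spin":0,"fingers":0},
    {"travel":[0.0197,-0.0368,0],"spin":0,"fingers":0},
    {"travel":[0.0197,-0.0368,0],"spin":0,"fingers":0},
    {"travel":[0.0197,-0.0368,0],"spin":0,"fingers":0},
    {"travel":[0.0197,-0.0368,0],"spin":0,"fingers":0},
    {"travel":[0.0197,-0.0368,0],"spin":0,"fingers":0},
    {"travel":[0.0197,-0.0368,0],"spin":0,"fingers":0},
    {"travel":[0.0197,-0.0368,0],"spin":0,"fingers":0}
  ]
}}

```text
t: 1.7
position: [0.4309, -0.0009, 0.2313]
tcp_rot: [0.994, 0.105, -0.0, 0.0]
contact_force: [0.8, -0.7, -0.9]
finger_gap: 0.0852
grip_force: 0.0
```

Emit:
{"api": "arm_command", "payload": {
  "motion": [
    {"travel":[0.0197,-0.0367,0],"spin":0,"fingers":0},
    {"travel":[0.0197,-0.0367,0],"spin":0,"fingers":0},
    {"travel":[0.0197,-0.0367,0],"spin":0,"fingers":0},
    {"travel":[0.0197,-0.0367,0],"spin":0,"fingers":0},
    {"travel":[0.0197,-0.0367,0],"spin":0,"fingers":0},
    {"travel":[0.0194,-0.0367,0],"spin":0,"fingers":0},
    {"travel":[0,0,0],"spin":0,"fingers":0},
    {"travel":[0,0,0],"spin":0,"fingers":0}
  ]
}}

```text
t: 2.5
position: [0.4997, 0.2379, 0.2308]
tcp_rot: [0.994, 0.106, -0.0, 0.0]
contact_force: [0.4, -0.7, 0.8]
finger_gap: 0.0857
grip_force: 0.0
```

Emit:
{"api": "arm_command", "payload": {
  "motion": [
    {"travel":[0,-0.001,0.035],"spin":0,"fingers":0},
    {"travel":[0,0,0.035],"spin":0,"fingers":0},
    {"travel":[0,0,0.035],"spin":0,"fingers":0},
    {"travel":[0,0,0.025],"spin":0,"fingers":0},
    {"travel":[0,0,0.013],"spin":0,"fingers":0},
    {"travel":[0,0,0],"spin":0,"fingers":0},
    {"travel":[0,0,0],"spin":0,"fingers":0.3},
    {"travel":[0,0,0],"spin":0,"fingers":0.6}
  ]
}}

```text
t: 3.3
position: [0.5006, 0.2384, 0.0896]
tcp_rot: [0.994, 0.105, 0.001, -0.0]
contact_force: [0.1, -0.5, -0.5]
finger_gap: 0.0589
grip_force: 0.0
```

Emit:
{"api": "arm_command", "payload": {
  "motion": [
    {"travel":[0,0,0],"spin":0,"fingers":1},
    {"travel":[0,0,0],"spin":0,"fingers":1},
    {"travel":[0,0,0],"spin":0,"fingers":1},
    {"travel":[0,0,0],"spin":0,"fingers":1},
    {"travel":[0,0,0],"spin":0,"fingers":1},
    {"travel":[0,0,0],"spin":0,"fingers":1},
    {"travel":[0,0,0],"spin":0,"fingers":1},
    {"travel":[0,0,0],"spin":0,"fingers":1}
  ]
}}

```text
t: 4.1
position: [0.5001, 0.2384, 0.089]
tcp_rot: [0.994, 0.105, 0.001, -0.0]
contact_force: [-2.0, -1.1, 10.1]
finger_gap: 0.0209
grip_force: 97.3
```

Emit:
{"api": "arm_command", "payload": {
  "motion": [
    {"travel":[0,0,-0.01],"spin":0,"fingers":1},
    {"travel":[0,0,-0.02],"spin":0,"fingers":1},
    {"travel":[0,0,-0.03],"spin":0,"fingers":1},
    {"travel":[0,0,-0.03],"spin":0,"fingers":1},
    {"travel":[0,0,-0.03],"spin":0,"fingers":1},
    {"travel":[0,0,-0.01],"spin":0,"fingers":1},
    {"travel":[0,0,0],"spin":0,"fingers":1},
    {"travel":[0,0,0],"spin":0,"fingers":1}
  ]
}}

```text
t: 4.9
position: [0.4993, 0.2381, 0.2174]
tcp_rot: [0.994, 0.105, -0.001, 0.0]
contact_force: [-0.0, -0.4, -3.2]
finger_gap: 0.0211
grip_force: 97.7
```

```bash
python3 - <<'E'
from h import *
s=grab_frame("side");st=read_state();print(st["position"],st["contact_force"],st["joint_positions"][5],px("side",st["position"]))
np.save("pics/s1.npy",s)
save("side",s,165,295,100,75,6,"pics/s1.png")
E
```

```text
[0.4991088  0.23803229 0.2169725 ] [ 0.24321781 -1.03299201 -1.80177338] 1.697018140829383 [332.42345619 207.20591346]
```

View pics/s1.png

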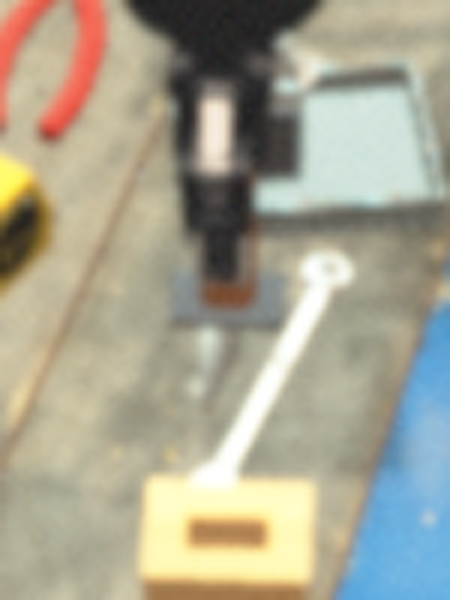

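The blade is faint below the guard. Its straight edge looks to be on the left (world +x) and the taper on the right. I'll check that by differencing against the first picture.

```bash
python3 - <<'E'
from h import *
a=np.load("pics/side0.npy").astype(int);b=np.load("pics/s1.npy").astype(int)
d=np.abs(a-b).max(2)
p=np.array([0.4991,0.2380,0.2170]);h=p+[0,0,.011]
ax=np.array([np.cos(.2105),np.sin(.2105),0])
print("guard c",px("side",h-[0,0,.036]),"tip c",px("side",h-[0,0,.092]))
for dx in(.0125,.0075,.0025,-.0075,-.0125):print(dx,px("side",h-[0,0,.038]+ax*dx).round(1),px("side",h-[0,0,.092]+ax*dx).round(1))
for v in range(216,236):print(v,d[v,320:346].tolist())
E
```

```text
guard c [332.45098041 215.11388642] tip c [332.49430933 232.13063284]
0.0125 [327.2 215.5] [327.3 231.9]
0.0075 [329.3 215.6] [329.4 232. ]
0.0025 [331.4 215.7] [331.5 232.1]
-0.0075 [335.6 215.9] [335.6 232.3]
-0.0125 [337.8 216. ] [337.7 232.4]
216 [9, 2, 6, 8, 27, 39, 45, 40, 36, 36, 45, 51, 52, 56, 60, 53, 44, 38, 42, 42, 40, 31, 16, 4, 9, 3]
217 [9, 7, 2, 13, 30, 39, 44, 34, 33, 25, 33, 30, 32, 39, 35, 38, 39, 37, 40, 43, 36, 35, 15, 3, 5, 2]
218 [8, 6, 4, 23, 41, 46, 44, 39, 31, 22, 26, 27, 38, 39, 43, 44, 45, 42, 48, 48, 48, 43, 16, 5, 4, 2]
219 [5, 4, 6, 20, 31, 33, 33, 27, 12, 17, 16, 16, 33, 47, 44, 45, 41, 42, 47, 49, 45, 35, 15, 3, 2, 2]
220 [9, 8, 6, 6, 9, 7, 6, 9, 29, 50, 43, 19, 15, 33, 34, 23, 14, 15, 22, 21, 21, 12, 4, 3, 2, 3]
221 [6, 10, 8, 5, 5, 4, 4, 16, 38, 57, 48, 23, 10, 22, 24, 11, 3, 3, 3, 2, 2, 5, 5, 2, 2, 5]
222 [10, 7, 5, 8, 7, 7, 9, 16, 34, 49, 38, 19, 15, 28, 23, 10, 1, 7, 5, 8, 6, 9, 3, 1, 3, 10]
223 [9, 9, 7, 10, 7, 6, 5, 18, 33, 45, 35, 11, 19, 31, 26, 7, 2, 9, 7, 6, 9, 5, 3, 3, 5, 10]
224 [7, 8, 8, 5, 7, 8, 10, 14, 33, 42, 29, 7, 26, 31, 21, 7, 4, 6
[... 352 characters left out ...]
, 7, 6, 5, 6, 3, 1, 6, 9, 7, 7, 10]
229 [7, 11, 10, 7, 6, 7, 8, 2, 7, 15, 23, 20, 9, 3, 5, 7, 8, 10, 3, 2, 3, 7, 10, 9, 4, 4]
230 [11, 8, 6, 5, 7, 10, 5, 7, 7, 21, 21, 14, 6, 8, 11, 13, 10, 5, 2, 2, 4, 8, 8, 10, 7, 8]
231 [6, 7, 8, 6, 8, 6, 8, 8, 10, 20, 12, 11, 21, 24, 20, 19, 23, 6, 2, 3, 9, 8, 9, 7, 11, 9]
232 [8, 4, 9, 9, 5, 10, 8, 10, 9, 12, 5, 27, 28, 32, 32, 45, 44, 12, 6, 7, 10, 4, 10, 8, 6, 9]
233 [2, 7, 6, 7, 8, 9, 6, 15, 17, 8, 16, 31, 35, 35, 45, 83, 81, 36, 19, 11, 8, 10, 6, 9, 7, 5]
234 [5, 8, 7, 4, 7, 6, 9, 20, 30, 28, 23, 29, 29, 40, 73, 116, 119, 80, 45, 18, 4, 6, 6, 8, 8, 7]
235 [5, 6, 10, 9, 5, 7, 6, 19, 40, 46, 26, 28, 33, 56, 103, 147, 138, 108, 57, 15, 8, 7, 7, 8, 7, 7]
```

The straight edge sits at u≈327.7 and the taper is on the right, so the flat back faces gripper +x and no flip is needed. The back is about 11 mm from the handle axis. Next is the clip's yaw.

```bash
python3 - <<'E'
from h import *
t=np.load("pics/top0.npy");s=np.load("pics/side0.npy")
for n,im,(y,x,h,w) in(("top",t,(200,338,22,26)),("side",s,(164,330,26,26))):
    lab=cv2.cvtColor(im,cv2.COLOR_RGB2LAB).astype(int)[y:y+h,x:x+w,2]-128
    m=(lab>4).astype(float)*lab; yy,xx=np.mgrid[y:y+h,x:x+w]
    print(n);[print(r+y,lab[r].tolist()) for r in range(h)]
rod=np.array([.5612,-.0657])
for th in(15,21,27):
    e=np.array([np.cos(np.radians(th)),np.sin(np.radians(th))])
    print(th,[ (px(n,np.r_[rod-.0205*e,.066]).round(1).tolist(),px(n,np.r_[rod-.015*e,.055]).round(1).tolist()) for n in("top","side")],px("top",np.r_[rod,.084]))
E
```

```text
top
200 [-12, -13, -12, -12, -13, -12, -12, -13, -11, -12, -12, -11, -11, -11, -11, -12, -12, -11, -12, -11, -13, -11, -11, -12, -11, -8]
201 [-10, -13, -12, -12, -13, -12, -13, -12, -13, -12, -11, -10, -9, -9, -10, -10, -13, -11, -13, -12, -12, -11, -12, -11, -12, -11]
202 [-12, -11, -13, -12, -12, -12, -12, -13, -12, -9, -10, -8, -7, -6, -10, -5, -13, -13, -12, -12, -11, -12, -12, -11, -12, -10]
203 [-12, -12, -12, -12, -12, -13, -10, -9, -9, -9, -7, -10, -10, -9, -9, -6, -11, -12, -12, -12, -11, -12, -12, -12, -12, -11]
204 [-11, -13, -12, -11, -9, -8, -7, -7, -8, -10, -10, -10, -9, -7, -9, -8, -8, -12, -11, -11, -12, -12, -11, -12, -12, -13]
205 [-13, -13, -12, -10, -6, -5, -10, -9, -10, -10, -8, -9, -13, -12, -9, -6, -8, -12, -12, -11, -12, -12, -12, -12, -12, -12]
206 [-12, -13, -9, -4, -9, -10, -11, -5, -10, -7, -7, -8, -11, -10, -9, -3, -6, -11, -12, -11, -12, -12, -12, -11, -12, -12]
207 [-12, -11, -5, -1, -4, -10, -11, -9, -11, -4, -9, -10, -10, -10, -9, -8, -2, -7, -13, -12, -13, -13, -12, -13, -12, -12]
208 [-12, -12, -9, -1, -6, -10, -8, -10, -8, -7, -11, -10, -10, -10, 
[... 3737 characters left out ...]
2, 2, 2, 4, 2, 2, 3, 1, 2, 2, 2, 3, 2, 2, 2, 1, 2, 1, 1, 1, 2, 2, 1]
186 [2, 2, 3, 3, 2, 2, 2, 2, 2, 1, 3, 0, 2, 2, 2, 2, 2, 3, 2, 2, 1, 2, 2, 2, 3, 2]
187 [2, 3, 3, 2, 3, 2, 3, 2, 3, 3, 2, 3, 3, 3, 3, 2, 3, 3, 2, 3, 1, 2, 2, 2, 2, 3]
188 [3, 2, 3, 3, 2, 3, 1, 4, 4, 2, 3, 3, 2, 3, 3, 2, 3, 2, 1, 2, 2, 2, 2, 3, 2, 3]
189 [3, 3, 3, 3, 2, 1, 2, 3, 1, 5, 2, 3, 3, 3, 2, 2, 3, 2, 2, 2, 2, 2, 2, 2, 2, 2]
15 [([351.8, 216.4], [350.8, 214.6]), ([346.6, 175.5], [344.6, 178.4])] [350.49834916 208.42056518]
21 [([352.6, 216.1], [351.4, 214.4]), ([346.5, 175.0], [344.6, 178.0])] [350.49834916 208.42056518]
27 [([353.3, 215.8], [351.9, 214.2]), ([346.4, 174.6], [344.5, 177.7])] [350.49834916 208.42056518]
```

The bridge in the top view covers u 347–354, v 213–216, which puts the clip's yaw at about 15° against 21° for the stand. I'll approach at 17.5°.

Emit:
{"api": "arm_command", "payload": {
  "motion": [
    {"travel":[0,0,0],"spin":-0.095,"fingers":1},
    {"travel":[-0.0058,0.0309,0],"spin":0,"fingers":1},
    {"travel":[-0.0058,0.0309,0],"spin":0,"fingers":1},
    {"travel":[-0.0058,0.0309,0],"spin":0,"fingers":1},
    {"travel":[-0.0058,0.0309,0],"spin":0,"fingers":1},
    {"travel":[-0.0058,0.0309,0],"spin":0,"fingers":1},
    {"travel":[-0.0058,0.0309,0],"spin":0,"fingers":1},
    {"travel":[-0.0058,0.0309,0],"spin":0,"fingers":1}
  ]
}}

```text
t: 5.75
position: [0.5255, 0.0186, 0.2168]
tcp_rot: [0.988, 0.152, -0.001, -0.0]
contact_force: [1.0, 0.9, -1.2]
finger_gap: 0.0211
grip_force: 98.0
```

Emit:
{"api": "arm_command", "payload": {
  "motion": [
    {"travel":[-0.0058,0.0309,0],"spin":0,"fingers":1},
    {"travel":[-0.0058,0.0309,0],"spin":0,"fingers":1},
    {"travel":[-0.0058,0.0305,0],"spin":0,"fingers":1},
    {"travel":[0,0,0.015],"spin":0,"fingers":1},
    {"travel":[0,0,0.02],"spin":0,"fingers":1},
    {"travel":[0,0,0.015],"spin":0,"fingers":1},
    {"travel":[0,0,0],"spin":0,"fingers":1},
    {"travel":[0,0,0],"spin":0,"fingers":1}
  ]
}}

```text
t: 6.55
position: [0.537, -0.0733, 0.1677]
tcp_rot: [0.988, 0.152, -0.001, -0.0]
contact_force: [1.1, -0.2, -1.3]
finger_gap: 0.0209
grip_force: 98.4
```

```bash
python3 - <<'E'
from h import *
s=grab_frame("side");st=read_state();print({k:st[k].round(4) for k in("position","contact_force","tcp_rot","joint_positions")},px("side",st["position"]))
t=grab_frame("top");np.save("pics/s2.npy",s);np.save("pics/t2.npy",t)
a=cv2.resize(s[135:205,300:370,::-1],None,fx=8,fy=8,interpolation=cv2.INTER_CUBIC)
cv2.imwrite("pics/s2.png",a)
E
```

```text
{'position': array([ 0.5374, -0.0734,  0.1683]), 'contact_force': array([ 0.8387,  0.0762, -1.3363]), 'tcp_rot': array([ 9.883e-01,  1.524e-01, -2.000e-04, -1.000e-04]), 'joint_positions': array([-0.2458,  0.452 ,  1.6263, -0.    ,  1.0637,  1.0191])} [348.67301597 146.91619733]
```

View pics/s2.png

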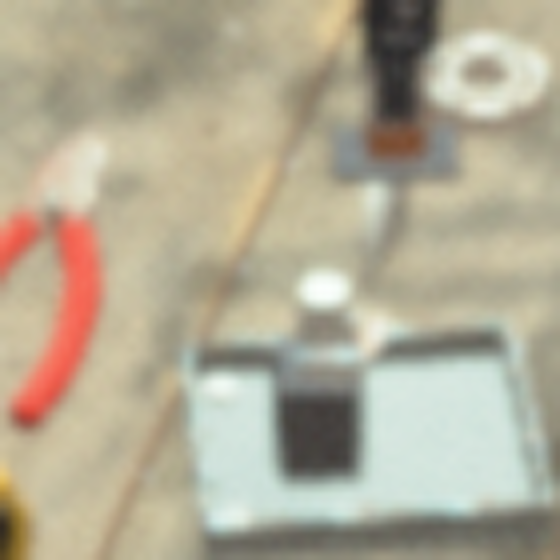

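The blade is in front of the spindle with about 3 mm between the back (u≈345) and the spindle edge (u≈344). I'll lower it, then feel for contact.

Emit:
{"api": "arm_command", "payload": {
  "motion": [
    {"travel":[0,0,0.008],"spin":0,"fingers":1},
    {"travel":[0,0,0.007],"spin":0,"fingers":1},
    {"travel":[0.0005,0,0],"spin":0,"fingers":1},
    {"travel":[0.0005,0,0],"spin":0,"fingers":1},
    {"travel":[0.0005,0,0],"spin":0,"fingers":1},
    {"travel":[0.0005,0,0],"spin":0,"fingers":1},
    {"travel":[0,0,0],"spin":0,"fingers":1},
    {"travel":[0,0,0],"spin":0,"fingers":1}
  ]
}}

```text
t: 7.45
position: [0.5394, -0.0729, 0.1534]
tcp_rot: [0.988, 0.152, 0.0, 0.0]
contact_force: [-0.9, 0.0, -0.6]
finger_gap: 0.021
grip_force: 98.4
```

Emit:
{"api": "arm_command", "payload": {
  "motion": [
    {"travel":[0.0002,0,0],"spin":0,"fingers":1},
    {"travel":[0.0002,0,0],"spin":0,"fingers":1},
    {"travel":[0.0002,0,0],"spin":0,"fingers":1},
    {"travel":[0.0002,0,0],"spin":0,"fingers":1},
    {"travel":[0,0,0],"spin":0,"fingers":1},
    {"travel":[0,0,0],"spin":0,"fingers":1},
    {"travel":[0,0,0],"spin":0,"fingers":1},
    {"travel":[0,0,0],"spin":0,"fingers":1}
  ]
}}

```text
t: 8.25
position: [0.5401, -0.0726, 0.1533]
tcp_rot: [0.988, 0.152, -0.0, -0.0]
contact_force: [-1.2, -0.2, -0.9]
finger_gap: 0.0207
grip_force: 98.4
```

Emit:
{"api": "arm_command", "payload": {
  "motion": [
    {"travel":[0.0002,0,0],"spin":0,"fingers":1},
    {"travel":[0.0002,0,0],"spin":0,"fingers":1},
    {"travel":[0.0002,0,0],"spin":0,"fingers":1},
    {"travel":[0,0,0],"spin":0,"fingers":1},
    {"travel":[0,0,0],"spin":0,"fingers":1},
    {"travel":[0,0,0],"spin":0,"fingers":1},
    {"travel":[0,0,0],"spin":0,"fingers":1},
    {"travel":[0,0,0],"spin":0,"fingers":1}
  ]
}}

```text
t: 9.05
position: [0.5407, -0.0724, 0.1533]
tcp_rot: [0.988, 0.152, 0.0, 0.0]
contact_force: [-0.0, 0.2, -2.5]
finger_gap: 0.0209
grip_force: 98.4
```

Emit:
{"api": "arm_command", "payload": {
  "motion": [
    {"travel":[0.0002,0,0],"spin":0,"fingers":1},
    {"travel":[0.0002,0,0],"spin":0,"fingers":1},
    {"travel":[0.0002,0,0],"spin":0,"fingers":1},
    {"travel":[0.0002,0,0],"spin":0,"fingers":1},
    {"travel":[0,0,0],"spin":0,"fingers":1},
    {"travel":[0,0,0],"spin":0,"fingers":1},
    {"travel":[0,0,0],"spin":0,"fingers":1},
    {"travel":[0,0,0],"spin":0,"fingers":1}
  ]
}}

```text
t: 9.85
position: [0.5414, -0.0722, 0.1533]
tcp_rot: [0.988, 0.152, 0.0, -0.0]
contact_force: [0.5, -0.8, -1.4]
finger_gap: 0.0206
grip_force: 98.4
```

```bash
python3 - <<'E'
from h import *
r=[]
for i in range(2):
    s=grab_frame("side");st=read_state();r.append(st["contact_force"])
print(np.round(r,2),st["wrist_torque"],st["position"])
cv2.imwrite("pics/s3.png",cv2.resize(s[145:195,320:370,::-1],None,fx=10,fy=10,interpolation=cv2.INTER_CUBIC))
E
```

```text
[[ 0.22  0.21 -2.38]
 [-0.45  0.16 -1.64]] [ 0.04070977 -0.01095218  0.0146953 ] [ 0.54142833 -0.07218472  0.15328305]
```

View pics/s3.png

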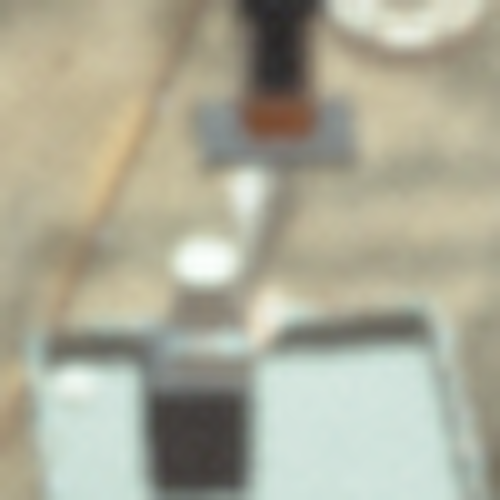

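The blade's back is close to the spindle's edge (crop x≈235) but not yet touching. I'll keep feeling.

Emit:
{"api": "arm_command", "payload": {
  "motion": [
    {"travel":[0.0002,0,0],"spin":0,"fingers":1},
    {"travel":[0.0002,0,0],"spin":0,"fingers":1},
    {"travel":[0.0002,0,0],"spin":0,"fingers":1},
    {"travel":[0,0,0],"spin":0,"fingers":1},
    {"travel":[0,0,0],"spin":0,"fingers":1},
    {"travel":[0,0,0],"spin":0,"fingers":1},
    {"travel":[0,0,0],"spin":0,"fingers":1},
    {"travel":[0,0,0],"spin":0,"fingers":1}
  ]
}}

```text
t: 10.75
position: [0.542, -0.072, 0.1533]
tcp_rot: [0.988, 0.152, -0.0, -0.0]
contact_force: [-0.1, -0.3, -1.3]
finger_gap: 0.0207
grip_force: 98.4
```

Emit:
{"api": "arm_command", "payload": {
  "motion": [
    {"travel":[0.0002,0,0],"spin":0,"fingers":1},
    {"travel":[0.0002,0,0],"spin":0,"fingers":1},
    {"travel":[0,0,0],"spin":0,"fingers":1},
    {"travel":[0,0,0],"spin":0,"fingers":1},
    {"travel":[0,0,0],"spin":0,"fingers":1},
    {"travel":[0,0,0],"spin":0,"fingers":1},
    {"travel":[0,0,0],"spin":0,"fingers":1},
    {"travel":[0,0,0],"spin":0,"fingers":1}
  ]
}}

```text
t: 11.55
position: [0.5424, -0.0719, 0.1533]
tcp_rot: [0.988, 0.152, -0.0, 0.0]
contact_force: [-0.4, -0.3, -2.4]
finger_gap: 0.0206
grip_force: 98.4
```

Emit:
{"api": "arm_command", "payload": {
  "motion": [
    {"travel":[0.0002,0,0],"spin":0,"fingers":1},
    {"travel":[0.0002,0,0],"spin":0,"fingers":1},
    {"travel":[0,0,0],"spin":0,"fingers":1},
    {"travel":[0,0,0],"spin":0,"fingers":1},
    {"travel":[0,0,0],"spin":0,"fingers":1},
    {"travel":[0,0,0],"spin":0,"fingers":1},
    {"travel":[0,0,0],"spin":0,"fingers":1},
    {"travel":[0,0,0],"spin":0,"fingers":1}
  ]
}}

```text
t: 12.35
position: [0.5427, -0.0718, 0.1532]
tcp_rot: [0.988, 0.152, -0.0, -0.0]
contact_force: [-2.9, -0.5, -2.0]
finger_gap: 0.0207
grip_force: 98.4
```

Emit:
{"api": "arm_command", "payload": {
  "motion": [
    {"travel":[0.0002,0,0],"spin":0,"fingers":1},
    {"travel":[0.0002,0,0],"spin":0,"fingers":1},
    {"travel":[0,0,0],"spin":0,"fingers":1},
    {"travel":[0,0,0],"spin":0,"fingers":1},
    {"travel":[0,0,0],"spin":0,"fingers":1},
    {"travel":[0,0,0],"spin":0,"fingers":1},
    {"travel":[0,0,0],"spin":0,"fingers":1},
    {"travel":[0,0,0],"spin":0,"fingers":1}
  ]
}}

```text
t: 13.15
position: [0.543, -0.0717, 0.1532]
tcp_rot: [0.988, 0.152, -0.0, -0.0]
contact_force: [-4.9, -1.7, -0.1]
finger_gap: 0.021
grip_force: 98.4
```

The blade bears on the spindle at about 5 N. Now I'll slide down.

Emit:
{"api": "arm_command", "payload": {
  "motion": [
    {"travel":[0,0,0.002],"spin":0,"fingers":1},
    {"travel":[0,0,0.002],"spin":0,"fingers":1},
    {"travel":[0,0,0.002],"spin":0,"fingers":1},
    {"travel":[0,0,0.002],"spin":0,"fingers":1},
    {"travel":[0,0,0.002],"spin":0,"fingers":1},
    {"travel":[0,0,0.002],"spin":0,"fingers":1},
    {"travel":[0,0,0.002],"spin":0,"fingers":1},
    {"travel":[0,0,0],"spin":0,"fingers":1}
  ]
}}

```text
t: 13.95
position: [0.5428, -0.0716, 0.1389]
tcp_rot: [0.988, 0.152, -0.0, -0.0]
contact_force: [-4.3, -3.0, -3.3]
finger_gap: 0.0203
grip_force: 98.4
```

Emit:
{"api": "arm_command", "payload": {
  "motion": [
    {"travel":[0,0,0.0015],"spin":0,"fingers":1},
    {"travel":[0,0,0.0015],"spin":0,"fingers":1},
    {"travel":[0,0,0.0015],"spin":0,"fingers":1},
    {"travel":[0,0,0.001],"spin":0,"fingers":1},
    {"travel":[0,0,0.001],"spin":0,"fingers":1},
    {"travel":[0,0,0],"spin":0,"fingers":1},
    {"travel":[0,0,0],"spin":0,"fingers":1},
    {"travel":[0,0,0],"spin":0,"fingers":1}
  ]
}}

```text
t: 14.75
position: [0.5428, -0.0716, 0.1326]
tcp_rot: [0.988, 0.152, -0.0, -0.0]
contact_force: [-5.3, -2.1, -2.3]
finger_gap: 0.0208
grip_force: 98.4
```

Emit:
{"api": "arm_command", "payload": {
  "motion": [
    {"travel":[0,0,0.001],"spin":0,"fingers":1},
    {"travel":[0,0,0.001],"spin":0,"fingers":1},
    {"travel":[0,0,0.001],"spin":0,"fingers":1},
    {"travel":[0,0,0.001],"spin":0,"fingers":1},
    {"travel":[0,0,0],"spin":0,"fingers":1},
    {"travel":[0,0,0],"spin":0,"fingers":1},
    {"travel":[0,0,0],"spin":0,"fingers":1},
    {"travel":[0,0,0],"spin":0,"fingers":1}
  ]
}}

```text
t: 15.55
position: [0.5429, -0.0717, 0.129]
tcp_rot: [0.988, 0.152, -0.0, 0.0]
contact_force: [-6.8, -2.7, 5.8]
finger_gap: 0.0207
grip_force: 99.4
```

Engaged: there is vertical resistance and the back is still bearing. I'll ease the side press slightly and continue.

Emit:
{"api": "arm_command", "payload": {
  "motion": [
    {"travel":[-0.0002,0,0],"spin":0,"fingers":1},
    {"travel":[-0.0001,0,0.001],"spin":0,"fingers":1},
    {"travel":[0,0,0.001],"spin":0,"fingers":1},
    {"travel":[0,0,0.001],"spin":0,"fingers":1},
    {"travel":[0,0,0.001],"spin":0,"fingers":1},
    {"travel":[0,0,0],"spin":0,"fingers":1},
    {"travel":[0,0,0],"spin":0,"fingers":1},
    {"travel":[0,0,0],"spin":0,"fingers":1}
  ]
}}

```text
t: 16.35
position: [0.5428, -0.0719, 0.1251]
tcp_rot: [0.988, 0.152, 0.0, 0.0]
contact_force: [-7.0, -1.2, 5.9]
finger_gap: 0.0209
grip_force: 99.4
```

Emit:
{"api": "arm_command", "payload": {
  "motion": [
    {"travel":[-0.0002,0,0],"spin":0,"fingers":1},
    {"travel":[-0.0001,0,0.001],"spin":0,"fingers":1},
    {"travel":[0,0,0.001],"spin":0,"fingers":1},
    {"travel":[0,0,0.001],"spin":0,"fingers":1},
    {"travel":[0,0,0.001],"spin":0,"fingers":1},
    {"travel":[0,0,0],"spin":0,"fingers":1},
    {"travel":[0,0,0],"spin":0,"fingers":1},
    {"travel":[0,0,0],"spin":0,"fingers":1}
  ]
}}

```text
t: 17.15
position: [0.5427, -0.0719, 0.1211]
tcp_rot: [0.988, 0.152, 0.0, 0.0]
contact_force: [-5.1, -1.7, 5.3]
finger_gap: 0.0212
grip_force: 99.3
```

Emit:
{"api": "arm_command", "payload": {
  "motion": [
    {"travel":[-0.0001,0,0.001],"spin":0,"fingers":1},
    {"travel":[0,0,0.001],"spin":0,"fingers":1},
    {"travel":[0,0,0.001],"spin":0,"fingers":1},
    {"travel":[0,0,0.001],"spin":0,"fingers":1},
    {"travel":[0,0,0],"spin":0,"fingers":1},
    {"travel":[0,0,0],"spin":0,"fingers":1},
    {"travel":[0,0,0],"spin":0,"fingers":1},
    {"travel":[0,0,0],"spin":0,"fingers":1}
  ]
}}

```text
t: 17.95
position: [0.5426, -0.0719, 0.1168]
tcp_rot: [0.988, 0.152, 0.0, 0.0]
contact_force: [-3.7, -1.6, -0.6]
finger_gap: 0.0209
grip_force: 98.7
```

```bash
python3 - <<'E'
from h import *
s=grab_frame("side");t=grab_frame("top");print(read_state()["contact_force"].round(2))
a=cv2.resize(s[155:205,320:370,::-1],None,fx=8,fy=8,interpolation=cv2.INTER_CUBIC)
b=cv2.resize(t[188:238,325:375,::-1],None,fx=8,fy=8,interpolation=cv2.INTER_CUBIC)
cv2.imwrite("pics/s4.png",np.hstack([a,b]))
E
```

```text
[-3.69 -1.63 -1.07]
```

View pics/s4.png

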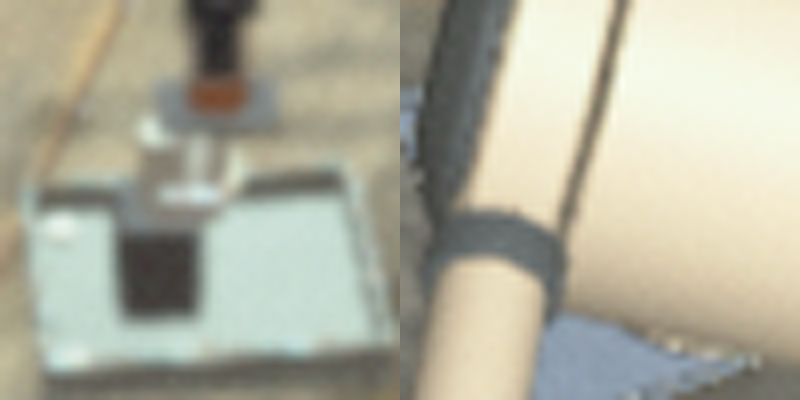

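The clip has shifted outward but its strip is still at boss height at about crop (190,193), so it has not dropped yet. I'll continue down.

Emit:
{"api": "arm_command", "payload": {
  "motion": [
    {"travel":[0,0,0.001],"spin":0,"fingers":1},
    {"travel":[0,0,0.001],"spin":0,"fingers":1},
    {"travel":[0,0,0.001],"spin":0,"fingers":1},
    {"travel":[0,0,0.001],"spin":0,"fingers":1},
    {"travel":[0,0,0],"spin":0,"fingers":1},
    {"travel":[0,0,0],"spin":0,"fingers":1},
    {"travel":[0,0,0],"spin":0,"fingers":1},
    {"travel":[0,0,0],"spin":0,"fingers":1}
  ]
}}

```text
t: 18.85
position: [0.5425, -0.0718, 0.1127]
tcp_rot: [0.988, 0.152, 0.0, -0.0]
contact_force: [-2.0, -1.5, -2.2]
finger_gap: 0.021
grip_force: 98.5
```

```bash
python3 - <<'E'
from h import *
s=grab_frame("side");st=read_state();print(st["contact_force"].round(2),st["position"])
cv2.imwrite("pics/s5.png",cv2.resize(s[155:205,320:370,::-1],None,fx=10,fy=10,interpolation=cv2.INTER_CUBIC))
E
```

```text
[-2.2  -1.13 -2.33] [ 0.54244562 -0.07181179  0.11272331]
```

View pics/s5.png

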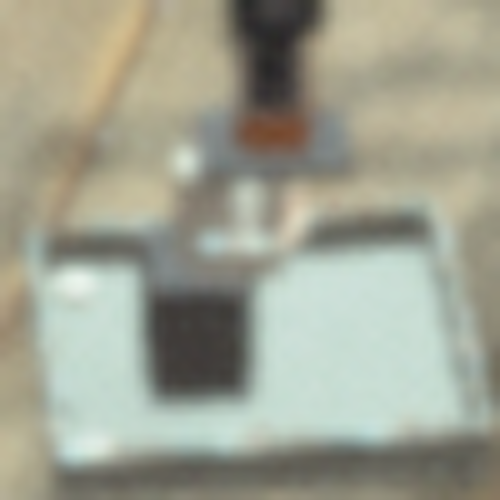

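The clip has moved further out (bridge at crop x≈300) and feels loose, but it still sits on the boss. I'll go slowly to near the guard's limit.

Emit:
{"api": "arm_command", "payload": {
  "motion": [
    {"travel":[0.0002,0,0.0005],"spin":0,"fingers":1},
    {"travel":[0,0,0.0005],"spin":0,"fingers":1},
    {"travel":[0,0,0.0005],"spin":0,"fingers":1},
    {"travel":[0,0,0.0005],"spin":0,"fingers":1},
    {"travel":[0,0,0.0003],"spin":0,"fingers":1},
    {"travel":[0,0,0],"spin":0,"fingers":1},
    {"travel":[0,0,0],"spin":0,"fingers":1},
    {"travel":[0,0,0],"spin":0,"fingers":1}
  ]
}}

```text
t: 19.7
position: [0.5426, -0.0718, 0.1104]
tcp_rot: [0.988, 0.152, -0.0, -0.0]
contact_force: [-4.4, -0.7, -1.8]
finger_gap: 0.0211
grip_force: 98.5
```

```bash
python3 - <<'E'
from h import *
a=grab_frame("side");st=read_state();print(st["contact_force"].round(2),st["position"])
cv2.imwrite("pics/s6.png",cv2.resize(a[155:205,320:370,::-1],None,fx=10,fy=10,interpolation=cv2.INTER_CUBIC))
E
```

```text
[-4.41 -2.3  -2.19] [ 0.54259844 -0.07177791  0.11041037]
```

View pics/s6.png

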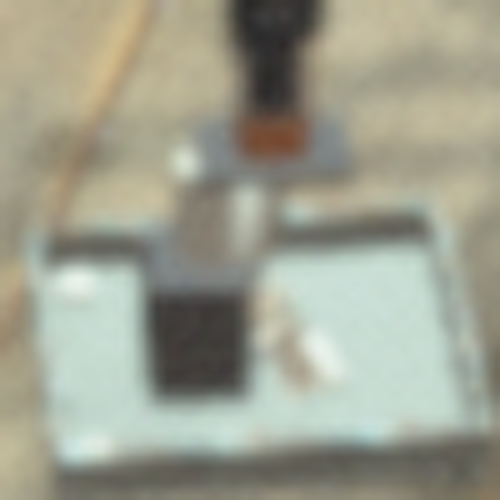

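The clip now lies in the tray at about crop (300,345), clear of the boss. I'll ease off, lift, and return to the block.

Emit:
{"api": "arm_command", "payload": {
  "motion": [
    {"travel":[-0.0006,0,-0.003],"spin":0,"fingers":1},
    {"travel":[-0.0006,0,-0.01],"spin":0,"fingers":1},
    {"travel":[0,0,-0.018],"spin":0,"fingers":1},
    {"travel":[0,0,-0.025],"spin":0,"fingers":1},
    {"travel":[0,0,-0.025],"spin":0,"fingers":1},
    {"travel":[0,0,-0.02],"spin":0,"fingers":1},
    {"travel":[0,0,-0.006],"spin":0,"fingers":1},
    {"travel":[0,0,0],"spin":0.095,"fingers":1}
  ]
}}

```text
t: 20.55
position: [0.5423, -0.0723, 0.2189]
tcp_rot: [0.994, 0.105, 0.001, 0.0]
contact_force: [0.3, -0.5, -1.3]
finger_gap: 0.0205
grip_force: 98.4
```

Emit:
{"api": "arm_command", "payload": {
  "motion": [
    {"travel":[0.0023,-0.0313,0],"spin":0,"fingers":1},
    {"travel":[0.0023,-0.0313,0],"spin":0,"fingers":1},
    {"travel":[0.0023,-0.0313,0],"spin":0,"fingers":1},
    {"travel":[0.0023,-0.0313,0],"spin":0,"fingers":1},
    {"travel":[0.0023,-0.0313,0],"spin":0,"fingers":1},
    {"travel":[0.0023,-0.0313,0],"spin":0,"fingers":1},
    {"travel":[0.0023,-0.0313,0],"spin":0,"fingers":1},
    {"travel":[0.0023,-0.0313,0],"spin":0,"fingers":1}
  ]
}}

```text
t: 21.35
position: [0.5068, 0.1779, 0.2173]
tcp_rot: [0.994, 0.105, 0.0, -0.0]
contact_force: [0.5, -0.4, -1.3]
finger_gap: 0.0208
grip_force: 98.3
```

Emit:
{"api": "arm_command", "payload": {
  "motion": [
    {"travel":[0.0023,-0.0313,0],"spin":0,"fingers":1},
    {"travel":[0.0023,-0.0313,0],"spin":0,"fingers":1},
    {"travel":[0,0,0],"spin":0,"fingers":1},
    {"travel":[0,0,0],"spin":0,"fingers":1},
    {"travel":[0,0,0],"spin":0,"fingers":1},
    {"travel":[0,0,0],"spin":0,"fingers":1},
    {"travel":[0,0,0],"spin":0,"fingers":1},
    {"travel":[0,0,0],"spin":0,"fingers":1}
  ]
}}

```text
t: 22.15
position: [0.4987, 0.2382, 0.2175]
tcp_rot: [0.994, 0.105, 0.0, 0.0]
contact_force: [-0.1, 0.0, -1.6]
finger_gap: 0.021
grip_force: 98.3
```

Emit:
{"api": "arm_command", "payload": {
  "motion": [
    {"travel":[0.001,0,0.02],"spin":0,"fingers":1},
    {"travel":[0,0,0.025],"spin":0,"fingers":1},
    {"travel":[0,0,0.025],"spin":0,"fingers":1},
    {"travel":[0,0,0.025],"spin":0,"fingers":1},
    {"travel":[0,0,0.018],"spin":0,"fingers":1},
    {"travel":[0,0,0.01],"spin":0,"fingers":1},
    {"travel":[0,0,0.003],"spin":0,"fingers":1},
    {"travel":[0,0,0],"spin":0,"fingers":1}
  ]
}}

```text
t: 22.95
position: [0.4997, 0.2389, 0.0917]
tcp_rot: [0.994, 0.105, 0.0, -0.0]
contact_force: [0.7, -0.2, -0.6]
finger_gap: 0.0208
grip_force: 98.3
```

Emit:
{"api": "arm_command", "payload": {
  "motion": [
    {"travel":[0,0,0.0005],"spin":0,"fingers":1},
    {"travel":[0,0,0.0005],"spin":0,"fingers":1},
    {"travel":[0,0,0.0005],"spin":0,"fingers":1},
    {"travel":[0,0,0],"spin":0,"fingers":1},
    {"travel":[0,0,0],"spin":0,"fingers":1},
    {"travel":[0,0,0],"spin":0,"fingers":1},
    {"travel":[0,0,0],"spin":0,"fingers":1},
    {"travel":[0,0,0],"spin":0,"fingers":1}
  ]
}}

```text
t: 23.75
position: [0.4995, 0.2389, 0.09]
tcp_rot: [0.994, 0.105, -0.0, 0.0]
contact_force: [-0.5, -0.3, -1.6]
finger_gap: 0.0211
grip_force: 98.3
```

Emit:
{"api": "arm_command", "payload": {
  "motion": [
    {"travel":[0,0,0.0005],"spin":0,"fingers":1},
    {"travel":[0,0,0.0005],"spin":0,"fingers":1},
    {"travel":[0,0,0],"spin":0,"fingers":1},
    {"travel":[0,0,0],"spin":0,"fingers":0.7},
    {"travel":[0,0,0],"spin":0,"fingers":0.4},
    {"travel":[0,0,0],"spin":0,"fingers":0},
    {"travel":[0,0,0],"spin":0,"fingers":0},
    {"travel":[0,0,0],"spin":0,"fingers":0}
  ]
}}

```text
t: 24.55
position: [0.4995, 0.239, 0.089]
tcp_rot: [0.994, 0.105, 0.0, -0.0]
contact_force: [0.4, -0.8, -0.2]
finger_gap: 0.0819
grip_force: 0.0
```

Emit:
{"api": "arm_command", "payload": {
  "motion": [
    {"travel":[0,0,0],"spin":0,"fingers":0},
    {"travel":[0,0,-0.01],"spin":0,"fingers":0},
    {"travel":[0,0,-0.02],"spin":0,"fingers":0},
    {"travel":[0,0,-0.03],"spin":0,"fingers":0},
    {"travel":[0,0,-0.03],"spin":0,"fingers":0},
    {"travel":[0,0,-0.03],"spin":0,"fingers":0},
    {"travel":[0,0,-0.03],"spin":0,"fingers":0},
    {"travel":[0,0,0],"spin":0,"fingers":0}
  ]
}}

```text
t: 25.35
position: [0.5012, 0.2396, 0.2436]
tcp_rot: [0.994, 0.105, 0.003, -0.001]
contact_force: [0.9, 0.9, -0.4]
finger_gap: 0.0854
grip_force: 0.0
```

```bash
python3 - <<'E'
from h import *
s=grab_frame("side");t=grab_frame("top");st=read_state();print(st["contact_force"].round(2),st["position"],st["finger_gap"])
R=lambda a:cv2.resize(a[...,::-1],None,fx=7,fy=7,interpolation=cv2.INTER_CUBIC)
cv2.imwrite("pics/s7.png",np.vstack([np.hstack([R(s[230:270,310:360]),R(s[160:200,320:370])]),np.hstack([R(t[208:248,214:264]),R(t[190:230,325:375])])]))
E
```

```text
[-0.12  0.11 -0.68] [0.49963056 0.23901066 0.23992583] 0.08526344863104827
```

View pics/s7.png

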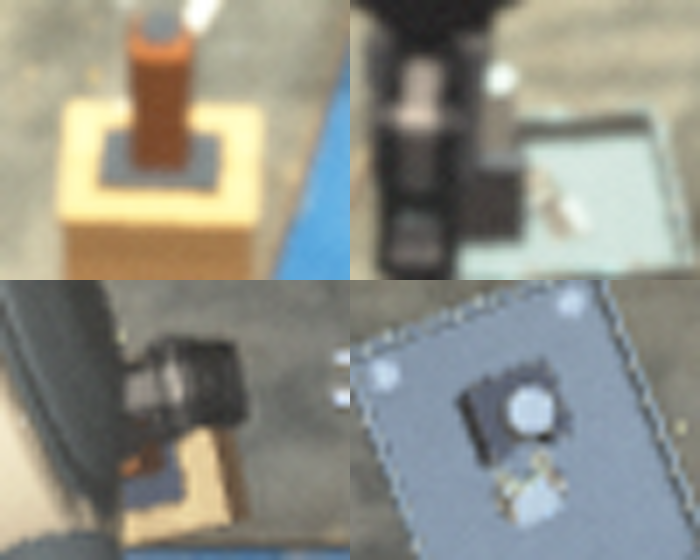

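The wedge stands home with its guard on the block. The clip rests in the tray at about (400,227) in the side view and (351,220) in the top view, well off the spindle.

```bash
python3 -c "
from plant import *
print(close_job())"
```

```text
the job is handed in; nothing more can be done
None
```

The job is handed in: the clip is off the spindle and in the tray, and the wedge stands home in its block, released, after about 25 s; the wrist showed at most about 7.5 N sideways once touching, and no pass or fail verdict came back.

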